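# Empty the grinding jar in its tipping stand

### The arm

A 6-joint arm with a two-finger parallel gripper is mounted at the origin on the work surface. World frame = base frame: x ahead of the robot, y to its left, z up, the work surface at z = 0. Lengths are in m, angles in rad, forces in N, time in s.
With the tool pointing down it reaches from about 0.3 to 0.875 m from the base axis. Payload 6.4 kg.
Tool frame: the origin (TCP) lies midway between the tips of the shut fingers; the grasp point (between the pads) lies 19 mm behind it (ctrl.pinch_z is the distance from the TCP to the grasp point, in m); z points along the fingers, y is the line along which they close (so a half turn about z gives the same grasp; the last joint's range is limited). The gripper opens to 85 mm and grips with 20 to 120 N. Pads are 22 mm wide; open, the fingers measure 114 mm over their backs; the gripper's body (76 mm by 85 mm) begins 54 mm behind the grasp point. The pads swing forward as they close: fully open they stand 13 mm farther back than shut.
Start: joints at [1.065, 0.181, 1.607, -0, 1.354, -0.206], TCP at [0.17, 0.549, 0.231] pointing down, gripper open.
Joint ranges: [-2.99, 2.99], [-0.89, 2.07], [0.3, 2.58], [-1.14, 4.28], [0, 2.63], [-3.12, 3.12]. Speed limits (rad/s): [2.57, 2.57, 3.01, 3.14, 3.14, 3.14].

### API

Orientations are given as a unit quaternion [w, x, y, z].
In Python, from bench import ctrl gives the robot as it stands.
- The arm moves only by the tool apply_moves, never from a script. Its argument "moves" is a list of rows, each an object with "jaw": the opening, from 0 (shut) to 1 (fully open); "offset": the shift along the tool's x, y, z in mm, a list of three; "rot": the turn, a rotation vector about the tool's x, y, z in degrees, a list of three. In form: [{"jaw": jaw, "offset": [dx, dy, dz], "rot": [ax, ay, az]}, ...]. A call has exactly 5 rows; each row shifts and turns the commanded pose from where the row before left it, along the tool's axes as they then stand; what a row does not reach is not made up. A row lasts 1/8 s, in which the tool goes at most 62.5 mm and 10.7 degrees, less where a joint would pass 70% of its speed; a pose out of reach is approached as far as the arm can. A call is refused whole if a number of a shift passes 62.5 or a number of a turn 10.7, either way. A call with a gripper value outside its range is refused whole. The fingers move at their own pace and stop on an object; the grip force is fixed at half the most. Time passes only in rows, so rows that do not move let the fingers close, or fill a call up. It gives the time, the measured TCP pose, the force, the opening and the grip force at its end, in the units of the state.
- ctrl.get_obs(): the state, without advancing time (a new reading comes with each control period).
- ctrl.camera(name): name is "scene" or "top" or "wrist"; returns (picture, depth): 420x560x3 uint8, red, green, blue; 420x560 float32, m along the optical axis (not along the pixel's ray), 0 where there is no reading.
- ctrl.camera_params(name): a dict with "K" (3x3 intrinsics, pixels), "dist" ([k1, k2, p1, p2, k3] as OpenCV has them; the pictures are not rectified), "cam_to_world" (4x4, takes a point from camera to world coordinates); the wrist camera has in their place "mount" (4x4, takes a point from camera to tool coordinates, whose origin is the TCP and whose axes are the flange's). Camera axes: x right, y down, z forward; pixel columns grow to the right and rows downward; lengths in m; the calibration is good to about 2 mm. A picture is of the moment at which its call begins: read the wrist's pose just before it. camera_params takes no time and is no camera call.
- ctrl.hand_in(): hands the job in; it is judged then, once.
Trained networks look in the newest picture that a camera, given by its name, has taken for a name from the list of things; names that differ only in an ending like _2 or _b are one class to them, and where a whole thing is asked for, a point or a joint stands for the part that bears it (a point fixed in the world has none). Each returns a list of dicts, best first, with "score" (0 to 1); they miss things now and then, are a little off and sometimes report something else, mostly with a low value. They report only what shows in the picture. A call takes as long as a camera call. They do not tell look-alikes from the thing itself.
- ctrl.outline_of(camera, target): "region" (420x560 bool, what is visible of it) and "position" ([column, row] in pixels, amid what is visible of it).
The state is a dict: "time_s": time; "q": joint angles; "dq": joint speeds; "joint_efforts": joint torques, N m; "eef_pos": TCP position; "eef_rot": TCP orientation; "wrist_force": force on the tool from outside, world axes, zero at the start; "torque": the same for the moment, N m; "opening": opening from 0.0 (shut) to 1.0 (fully open); "grasp_force": force on a finger pad.
Only numpy, scipy, OpenCV 4.12 (cv2) and the standard library are available. Lean on these libraries where they do the work, as an engineer would, in place of code of your own. Each camera call takes 0.05 s, during which the arm holds its last target. There are 200 camera calls.

### The job

Empty the steel grinding jar held in the tipping stand (not the similar jars standing loose on the bench): twist its cap open, lift it off, and press the stand's black lever pad right down so that the jar tips both of its grinding balls into the stand's catch tray. Then let the jar swing back upright, put the cap back on and twist it fully home.

Things in the scene. Friction and masses are not known exactly. Their poses are not given: they have to be found in the camera images.
- cap_center (a point): Cap of the stand's jar: grey, round, ribbed, 58 mm wide, 36 tall, bar mark on top along its x. Point: centre, z up. Hollow: 28 mm of the 34 mm wide neck enter it, 2.5 mm play. Twist lock: shut (stop 0.17 rad beyond) when cap x lies along stand x, as at the start within 0.15; 1.4 rad anticlockwise from above (1.1 to 1.8) frees it. To shut, lower it at that angle till seated, then turn back.
- stand: Fixed tipping stand, base 310 x 150 mm. Origin: underside, below the upright jar's axis; z up. Jar rim at (0, 0, 0.150), shut cap's centre at (0, 0, 0.140). Posts 112 mm tall at y = +-45 mm. The jar tips towards +x about an axis along y at height 0.100. Steel catch tray: inside x -36 to 156, y -36 to 36 mm, floor at 12, wall tops at 44 mm. The lever pad is on the -x side.
- lever (a joint): Press lever, rad: 0 up, 1.05 down (stop; jar tipped 132 degrees). Black pad 50 x 75 x 12 mm, centre in stand frame (-0.100, 0.037, 0.157) up, (-0.115, 0.037, 0.100) half-way, (-0.100, 0.037, 0.043) down. Press straight down with 4 to 8 N, also with the cap in hand; hold 1 s past 0.9 for the balls to roll out. Sprung: once let go, lever and jar return to 0 within 2 s.
- ball_a_center (a point): One of two 14 mm steel grinding balls, 11 g, at first inside the jar on its floor. Point: its centre.
- ball_b_center (a point): The other ball, the same. Point: its centre.
Things that resemble listed ones, but are neither listed nor needed, are in the scene too. What is shaped like the part that bears cap_center but red or turquoise is not meant.

How it is judged:
On the way, in this order (a step that is already met when the one before it is completed fails the run):
1. the cap has been lifted off the jar (distance between cap_center and stand above 0.17 m), for 0.1 s.
2. both balls lie in the catch tray (x of ball_a_center in the frame of stand between -0.04 and 0.16 m and y of ball_a_center in the frame of stand between -0.04 and 0.04 m and z of each of ball_a_center, ball_b_center in the frame of stand below 0.04 m and x of ball_b_center in the frame of stand between -0.04 and 0.16 m and y of ball_b_center in the frame of stand between -0.04 and 0.04 m), for 0.1 s.
At the end, for the whole second after the job is handed in: Both balls lie in the catch tray, the jar is upright (lever within 0.12 rad of up), and the cap sits on it: within 10 mm of the jar's axis, within 6 mm of its seated height, level within 10 degrees and twisted to within 25 degrees of the shut angle (all of step 2 and value of joint lever below 0.12 rad and horizontal distance between cap_center and stand below 0.01 m and z of cap_center in the frame of stand between 0.134 and 0.146 m and angle between the x axis of cap_center and the x axis of stand, either way round below 0.44 rad and angle between cap_center's own z axis and vertical below 0.17 rad); the robot touches nothing.
It also fails if it takes over 54 s, if anything falls off the work surface, if the arm or the gripper's body presses on something with over 40 N, if the wrist force passes 120 N, or if a joint passes its speed limit or range.

## Working session

There is one attempt and no reset: what is moved stays moved. The work goes in short steps, Python scripts to look and compute and a tool call to move; the robot and the scene stay as the last step left them, time stands still between calls to the robot, and variables do not carry over. Pictures are saved under pics/ and viewed, at most 10 in all, crops included, and the job is handed in when it is done.

Besides the shell and the picture viewer there is one more tool, called after "Request:" in YAML: its name, and indented under it one key for each argument. apply_moves: Moves the arm, as the interface text tells. Its arguments: {"type":"object","properties":{"moves":{"type":"array"}},"required":["moves"]}

```bash
mkdir -p pics; ls; cat > h.py <<'E'
import numpy as np, cv2
from bench import ctrl
from scipy.spatial.transform import Rotation as R
def c2w(name,obs=None):
    p=ctrl.camera_params(name)
    if name!='wrist': return p,np.array(p['cam_to_world'])
    o=obs; T=np.eye(4); q=o['eef_rot']; T[:3,:3]=R.from_quat([q[1],q[2],q[3],q[0]]).as_matrix(); T[:3,3]=o['eef_pos']
    return p,T@np.array(p['mount'])
def grab(name):
    o=ctrl.get_obs(); im,d=ctrl.camera(name); p,T=c2w(name,o); return im,d,p,T
def cloud(d,p,T):
    h,w=d.shape; uv=np.stack(np.meshgrid(np.arange(w),np.arange(h)),-1).reshape(-1,1,2).astype(np.float64)
    n=cv2.undistortPoints(uv,np.array(p['K'],float),np.array(p['dist'],float)).reshape(h,w,2)
    P=np.dstack([n*d[...,None],d])
    return P@T[:3,:3].T+T[:3,3]
def save(im,f): cv2.imwrite('pics/'+f,im[...,::-1])
E
python3 - <<'E'
from h import *
print(ctrl.get_obs(),ctrl.pinch_z)
ims=[]
for n in('top','scene'):
    im,d,p,T=grab(n); P=cloud(d,p,T); np.savez('pics/%s.npz'%n,im=im,d=d,P=P); ims.append(im)
    print(n,T.round(3).tolist())
    for t in('cap_center','stand','lever'):
        for r in ctrl.outline_of(n,t):
            m=r['region']&(d>0); q=P[m]
            print(n,t,round(r['score'],2),np.round(r['position']),m.sum(),np.median(q,0).round(3) if len(q) else'', q.max(0).round(3) if len(q) else '')
    save(im,n+'.png')
E
```

```text
pics
{'time_s': 0.0, 'q': array([ 1.06465980e+00,  1.81526973e-01,  1.60801915e+00,  1.19063661e-06,
        1.35377105e+00, -2.06290371e-01]), 'dq': array([ 1.32409584e-03, -2.81804629e-06,  8.11879951e-04, -3.31201010e-04,
       -6.44467023e-04, -6.42573331e-04]), 'joint_efforts': array([ 3.15434263e-03, -4.44868898e+01, -3.51344633e+01,  7.00686451e-05,
        9.12512565e-03,  3.40246316e-06]), 'eef_pos': array([0.16954583, 0.5488619 , 0.23038666]), 'eef_rot': array([-3.01238792e-04,  1.49362147e-01,  9.88782183e-01, -8.07927874e-04]), 'wrist_force': array([ 0.06006106,  0.1380243 , -0.14599419]), 'torque': array([-0.01121136, -0.01174348,  0.06251203]), 'grasp_force': 0.0, 'opening': 1.0000629296322676} 0.0187
top [[-0.009, -0.988, 0.153, 0.395], [-1.0, 0.01, 0.004, -0.093], [-0.005, -0.153, -0.988, 0.926], [0.0, 0.0, 0.0, 1.0]]
top cap_center 0.9 [268. 273.] 760 [ 0.405 -0.064  0.035] [ 0.433 -0.036  0.04 ]
top cap_center 0.75 [311. 265.] 743 [ 0.423 -0.151  0.035] [ 0.451 -0.122  0.039]
top cap_center 0.6 [255. 164.] 1079 [ 0.594 -0.053  0.156] [ 0.67  -0.012  0.161]
top cap_center 0.59 [371. 142.] 729 [ 0.661 -0.266  0.034] [ 0.704 -0.24   0.04 ]
top stand 0.91 [252. 179.] 10882 [ 0.585 -0.045  0.01 ] [0.706 0.126 0.176]
top lever 0.96 [307. 199.] 1723 [ 0.526 -0.132  0.158] [ 0.579 -0.022  0.176]
scene [[-0.079, 0.549, -0.832, 1.418], [0.997, 0.038, -0.07, -0.003], [-0.007, -0.835, -0.55, 0.708], [0.0, 0.0, 0.0, 1.0]]
scene cap_center 0.9 [253. 224.] 531 [ 0.445 -0.151  0.03 ] [ 0.579 -0.125  0.145]
scene cap_center 0.89 [293. 224.] 850 [ 0.617 -0.052  0.154] [ 0.633 -0.023  0.161]
scene cap_center 0.62 [180. 290.] 878 [ 0.682 -0.266  0.034] [ 0.698 -0.239  0.04 ]
scene cap_center 0.38 [292. 277.] 9044 [ 0.614 -0.048  0.014] [0.709 0.123 0.176]
scene stand 0.72 [294. 275.] 8905 [ 0.614 -0.047  0.014] [0.746 0.121 0.176]
scene lever 0.58 [252. 197.] 868 [ 0.535 -0.134  0.157] [ 0.584 -0.063  0.176]
```

View pics/top.png

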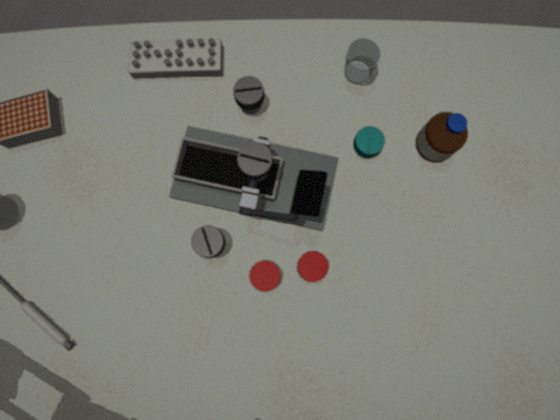

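```bash
python3 - <<'E'
from h import *
z=np.load('pics/top.npz'); im=z['im'];P=z['P']
save(cv2.resize(im[110:250,190:370],None,fx=4,fy=4,interpolation=cv2.INTER_CUBIC),'topcrop.png')
z=P[...,2]
m=(z>.15)&(z<.166)&(P[...,0]>.4); q=P[m][:,:2]
n,l,s,c=cv2.connectedComponentsWithStats(m.astype(np.uint8))
for i in range(1,n):
    if s[i,4]>60:
        q=P[l==i]; r=cv2.minAreaRect(q[:,:2].astype(np.float32)*1000); print(s[i],c[i].round(),q.mean(0).round(4),np.round(r[0]),np.round(r[1]),round(r[2],1),np.median(q[:,2]).round(4),'circ',cv2.minEnclosingCircle(q[:,:2].astype(np.float32)*1000))
E
```

```text
[238 142  35  34 944] [255. 159.] [ 0.5965 -0.0523  0.1565] [597. -53.] [56. 57.] 89.5 0.1565 circ ((597.5017700195312, -52.41529846191406), 29.519611358642578)
[288 169  29  52 772] [303. 193.] [ 0.5375 -0.1305  0.1579] [ 534. -132.] [34. 87.] 76.6 0.1578 circ ((535.4417724609375, -127.74666595458984), 44.95193862915039)
```

View pics/topcrop.png

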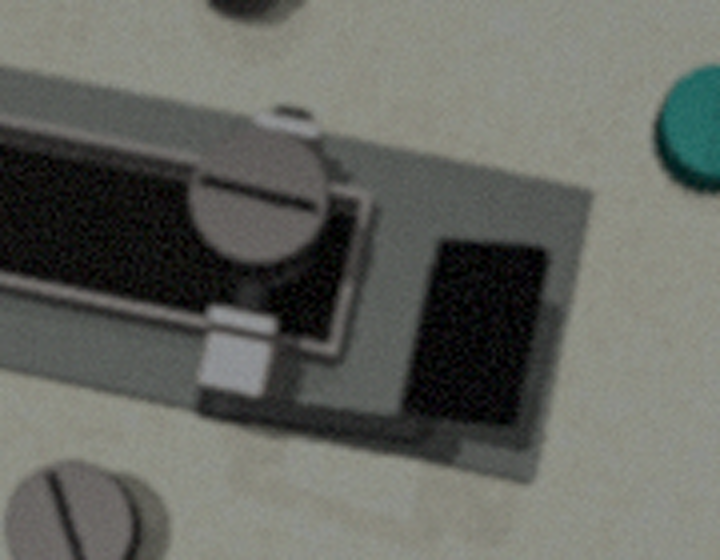

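```bash
python3 - <<'E'
from h import *
z=np.load('pics/top.npz'); im=z['im'];P=z['P'];Z=P[...,2]
g=np.zeros(Z.shape,bool); g[110:250,160:350]=1
m=g&(Z>.004)&(Z<.06)
q=P[m]; 
n,l,s,c=cv2.connectedComponentsWithStats(m.astype(np.uint8)); 
i=1+s[1:,4].argmax(); q=P[l==i]
for lo,hi in((.004,.06),(.005,.014)):
    k=q[(q[:,2]>lo)&(q[:,2]<hi)]; r=cv2.minAreaRect(k[:,:2].astype(np.float32)*1000); print(np.round(r[0]),np.round(r[1]),r[2])
    print(np.histogram(k[:,2],20))
# tray wall tops
k=P[g&(Z>.038)&(Z<.05)]; r=cv2.minAreaRect(k[:,:2].astype(np.float32)*1000); print('tray',r)
# mark dark in cap
gr=im.mean(2); mm=(Z>.15)&(Z<.162)&(np.hypot(P[...,0]-.597,P[...,1]+.0525)<.024)
d=mm&(gr<np.median(gr[mm])-25); k=P[d][:,:2]; print(d.sum(),k.mean(0)); u=np.linalg.svd(k-k.mean(0))[2][0]; print('mark dir',u,np.degrees(np.arctan2(u[1],u[0])))
d=g&(Z>.14)&(Z<.18)&(gr<40); k=P[d]; r=cv2.minAreaRect(k[:,:2].astype(np.float32)*1000);print('pad',d.sum(),r,k.mean(0))
E
```

```text
[618.  37.] [149. 151.] 76.82568359375
(array([ 694,  999,  865, 1027,  440,   69,   22,   38,   35,   40,   40,
         40,   42,   35,   34,   35,   57,  164,  165,   54]), array([0.00401379, 0.00613163, 0.00824948, 0.01036732, 0.01248517,
       0.01460301, 0.01672086, 0.0188387 , 0.02095655, 0.0230744 ,
       0.02519224, 0.02731009, 0.02942793, 0.03154578, 0.03366362,
       0.03578147, 0.03789931, 0.04001716, 0.04213501, 0.04425285,
       0.0463707 ]))
[618.  37.] [149. 151.] 77.0448226928711
(array([158, 181, 249, 224, 210, 214, 196, 169, 169, 167, 185, 219, 207,
       263, 225, 202, 166, 147, 103,  73]), array([0.00500287, 0.0054517 , 0.00590053, 0.00634936, 0.00679819,
       0.00724702, 0.00769585, 0.00814467, 0.0085935 , 0.00904233,
       0.00949116, 0.00993999, 0.01038882, 0.01083765, 0.01128648,
       0.01173531, 0.01218414, 0.01263297, 0.0130818 , 0.01353063,
       0.01397946]))
tray ((605.144775390625, -3.6013336181640625), (224.01199340820312, 201.06297302246094), 36.413841247558594)
95 [ 0.59701112 -0.05232355]
mark dir [0.2607285  0.96541216] 74.88670660178012
pad 1422 ((545.34423828125, -90.05331420898438), (147.61024475097656, 88.14976501464844), 74.21695709228516) [ 0.53756677 -0.13334325  0.16108079]
```

The caps in view:
- Grey, on the stand between the posts (255,159), top at z 0.157 m. This one fits: it is on the stand, at the right height, with its mark along the stand's long axis. The enlarged crop shows it.
- Loose grey caps at (249,92) and (208,241), plus red discs at (265,275) and (313,266) and a turquoise one at (369,141). None of these is meant.

The black pad is at (309,193).

```bash
cat >> h.py <<'E'
def plan(x,y,z,yaw=None,n=None,obs=None):
    """rows (equal) in tool axes to reach tcp xyz & tool-y yaw (deg)"""
    o=obs or ctrl.get_obs(); q=o['eef_rot']; M=R.from_quat([q[1],q[2],q[3],q[0]]).as_matrix()
    yn=np.degrees(np.arctan2(M[1,1],M[0,1])); d=M.T@(np.array([x,y,z])-o['eef_pos'])*1000
    tilt=np.degrees(np.arccos(-M[2,2]))
    rz=0 if yaw is None else -((yaw-yn+180)%360-180)
    print('t',round(o['time_s'],2),'pos',o['eef_pos'].round(4),'yaw',round(yn,2),'tilt',round(tilt,2),'q',o['q'].round(2),'F',o['wrist_force'].round(1),'op',round(o['opening'],3))
    print('tool delta mm',d.round(1),'rz deg',round(rz,1),'min rows',max(np.abs(d).max()/62.5,abs(rz)/10.7))
E
python3 - <<'E'
from h import *
z=np.load('pics/top.npz'); im=z['im'];P=z['P'];Z=P[...,2];gr=im.mean(2)
m=np.zeros(Z.shape,bool); m[172:214,294:325]=1; m&=(Z>.13)&(Z<.19)&(gr<30); k=P[m]
A=np.c_[k[:,:2],np.ones(len(k))]; print('plane',np.linalg.lstsq(A,k[:,2],rcond=None)[0],cv2.minAreaRect(k[:,:2].astype(np.float32)*1000),np.percentile(k,[1,50,99],axis=0).round(3))
# base edges in px -> angle: base top z .01
for a,b in(((188,128),(337,157)),((173,200),(322,227))):
    pa,pb=[P[v+(2 if a[1]<150 else -3),u+0] for u,v in(a,b)]; print(pa,pb,np.degrees(np.arctan2(*(pa-pb)[[1,0]])))
# highest objects
for lo in (.1,):
    n,l,s,c=cv2.connectedComponentsWithStats((Z>lo).astype(np.uint8))
    for i in range(1,n):
        if s[i,4]>40:print(P[l==i].mean(0).round(3),Z[l==i].max())
plan(.597,-.0525,.231,47.5)
E
```

```text
plane [-0.10484476 -0.51501186  0.14720345] ((537.5151977539062, -140.0330810546875), (46.003753662109375, 70.22466278076172), 80.82778930664062) [[ 0.503 -0.164  0.15 ]
 [ 0.538 -0.14   0.164]
 [ 0.572 -0.116  0.174]]
[0.69705721 0.09024707 0.00595151] [ 0.63354527 -0.20702093  0.00563817] 77.93995609955304
[0.5597241  0.11578039 0.00963385] [ 0.50451998 -0.17421197  0.0052353 ] 79.22190327558201
[ 0.659 -0.398  0.126] 0.9261449667996032
[ 0.593 -0.053  0.147] 0.9261449667996032
[ 0.53  -0.123  0.158] 0.9261449667996032
t 0.4 pos [0.1697 0.5493 0.2312] yaw 72.82 tilt 0.01 q [ 1.06  0.18  1.61  0.    1.35 -0.21] F [-0.3  0.1 -0.4] op 0.997
tool delta mm [-5.859e+02 -4.488e+02  2.000e-01] rz deg 25.3 min rows 9.374537018415753
```

Request:
apply_moves:
  moves:
    - {"jaw": 1, "offset": [-48.8, -37.4, 0], "rot": [0, 0, 0]}
    - {"jaw": 1, "offset": [-48.8, -37.4, 0], "rot": [0, 0, 0]}
    - {"jaw": 1, "offset": [-48.8, -37.4, 0], "rot": [0, 0, 0]}
    - {"jaw": 1, "offset": [-48.8, -37.4, 0], "rot": [0, 0, 0]}
    - {"jaw": 1, "offset": [-48.8, -37.4, 0], "rot": [0, 0, 0]}

```text
time_s: 1.02
eef_pos: [0.3486, 0.2971, 0.2316]
eef_rot: [0.0, 0.149, 0.989, 0.0]
wrist_force: [1.3, 0.7, 0.2]
opening: 0.998
grasp_force: 0.0
```

Request:
apply_moves:
  moves:
    - {"jaw": 1, "offset": [-48.8, -37.4, 0], "rot": [0, 0, 0]}
    - {"jaw": 1, "offset": [-48.8, -37.4, 0], "rot": [0, 0, 0]}
    - {"jaw": 1, "offset": [-48.8, -37.4, 0], "rot": [0, 0, 0]}
    - {"jaw": 1, "offset": [-48.8, -37.4, 0], "rot": [0, 0, 0]}
    - {"jaw": 1, "offset": [-48.8, -37.4, 0], "rot": [0, 0, 0]}

```text
time_s: 1.65
eef_pos: [0.5266, 0.046, 0.2316]
eef_rot: [0.0, 0.15, 0.989, 0.0]
wrist_force: [0.7, 0.7, 1.4]
opening: 1.002
grasp_force: 0.0
```

Request:
apply_moves:
  moves:
    - {"jaw": 1, "offset": [-48.8, -37.4, 0], "rot": [0, 0, 0]}
    - {"jaw": 1, "offset": [-48.8, -37.4, 0], "rot": [0, 0, 0]}
    - {"jaw": 1, "offset": [0, 0, 0], "rot": [0, 0, 8.4]}
    - {"jaw": 1, "offset": [0, 0, 0], "rot": [0, 0, 8.4]}
    - {"jaw": 1, "offset": [0, 0, 0], "rot": [0, 0, 8.4]}

```text
time_s: 2.28
eef_pos: [0.5967, -0.0527, 0.231]
eef_rot: [-0.0, 0.364, 0.931, 0.0]
wrist_force: [-0.2, 0.2, 0.9]
opening: 1.004
grasp_force: 0.0
```

```bash
python3 - <<'E'
from h import *
plan(.597,-.0525,.15,47.5)
im,d,p,T=grab('wrist'); P=cloud(d,p,T); save(im,'w1.png'); Z=P[...,2]
for r in ctrl.outline_of('wrist','cap_center'):
    m=r['region']&(d>0); q=P[m]; q=q[(q[:,2]>.148)&(q[:,2]<.17)]
    print(round(r['score'],2),np.round(r['position']),len(q))
    if len(q)>50: print(q.mean(0),cv2.minEnclosingCircle(q[:,:2].astype(np.float32)*1000),np.median(q[:,2]))
E
```

```text
t 2.27 pos [ 0.5967 -0.0527  0.231 ] yaw 47.31 tilt 0.03 q [-0.29  0.23  1.54  0.    1.36 -1.11] F [-0.2  0.2  0.9] op 1.004
tool delta mm [-0.1  0.3 81. ] rz deg -0.2 min rows 1.2962752154688297
0.95 [203. 326.] 0
0.8 [281. 217.] 4785
[ 0.59530539 -0.05000136  0.15763127] ((596.76806640625, -51.215152740478516), 29.3104190826416) 0.1578183259232854
0.58 [147.  55.] 0
```

View pics/w1.png

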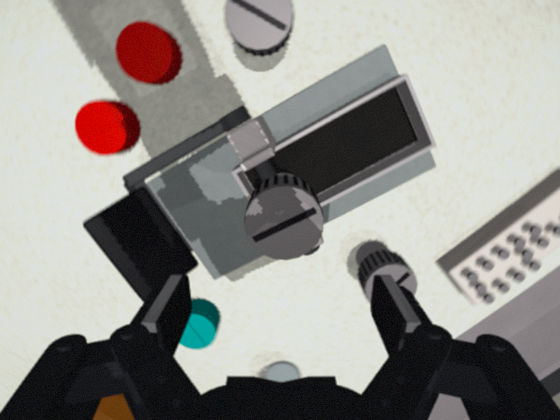

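The wrist view shows the stand's cap at (283,215) between the posts, with its mark along the tray. The black pad is at (140,240), and the fingers straddle the cap line. The cap centre is confirmed within 1–2 mm, so I'll descend and grip.

Request:
apply_moves:
  moves:
    - {"jaw": 1, "offset": [0, 0.5, 40], "rot": [0, 0, 0]}
    - {"jaw": 1, "offset": [0, 0, 40], "rot": [0, 0, 0]}
    - {"jaw": 1, "offset": [0, 0, 20], "rot": [0, 0, 0]}
    - {"jaw": 1, "offset": [0, 0, 8], "rot": [0, 0, 0]}
    - {"jaw": 0.5, "offset": [0, 0, 0], "rot": [0, 0, 0]}

```text
time_s: 3.0
eef_pos: [0.5976, -0.0521, 0.1239]
eef_rot: [0.0, 0.361, 0.933, 0.0]
wrist_force: [-0.1, -0.5, 0.5]
opening: 0.818
grasp_force: 0.0
```

Request:
apply_moves:
  moves:
    - {"jaw": 0.3, "offset": [0, 0, 0], "rot": [0, 0, 0]}
    - {"jaw": 0.3, "offset": [0, 0, 0], "rot": [0, 0, 0]}
    - {"jaw": 0.3, "offset": [0, 0, 0], "rot": [0, 0, 0]}
    - {"jaw": 0.3, "offset": [0, 0, 0], "rot": [0, 0, 0]}
    - {"jaw": 0.3, "offset": [0, 0, 0], "rot": [0, 0, 0]}

```text
time_s: 3.62
eef_pos: [0.5984, -0.0523, 0.1252]
eef_rot: [0.002, 0.361, 0.932, 0.0]
wrist_force: [-0.3, 0.8, 5.8]
opening: 0.662
grasp_force: 64.0
```

Request:
apply_moves:
  moves:
    - {"jaw": 0.3, "offset": [0, 0, 0], "rot": [0, 0, -8]}
    - {"jaw": 0.3, "offset": [0, 0, 0], "rot": [0, 0, -8]}
    - {"jaw": 0.3, "offset": [0, 0, 0], "rot": [0, 0, -8]}
    - {"jaw": 0.3, "offset": [0, 0, 0], "rot": [0, 0, -8]}
    - {"jaw": 0.3, "offset": [0, 0, 0], "rot": [0, 0, -8]}

```text
time_s: 4.25
eef_pos: [0.5986, -0.0523, 0.1252]
eef_rot: [0.002, 0.018, 1.0, -0.0]
wrist_force: [1.7, -0.7, 6.4]
opening: 0.664
grasp_force: 64.1
```

Request:
apply_moves:
  moves:
    - {"jaw": 0.3, "offset": [0, 0, 0], "rot": [0, 0, -8]}
    - {"jaw": 0.3, "offset": [0, 0, 0], "rot": [0, 0, -8]}
    - {"jaw": 0.3, "offset": [0, 0, 0], "rot": [0, 0, -8]}
    - {"jaw": 0.3, "offset": [0, 0, 0], "rot": [0, 0, -10]}
    - {"jaw": 0.3, "offset": [0, 0, 0], "rot": [0, 0, -8]}

```text
time_s: 4.88
eef_pos: [0.5986, -0.0522, 0.1252]
eef_rot: [0.002, -0.341, 0.94, -0.001]
wrist_force: [0.9, 0.7, 6.8]
opening: 0.659
grasp_force: 64.2
```

```bash
python3 - <<'E'
from h import *
plan(.597,-.0525,.15,127)
im,d,p,T=grab('wrist'); save(im,'w2.png'); print(ctrl.get_obs()['torque'])
E
```

```text
t 4.88 pos [ 0.5986 -0.0522  0.1252] yaw 129.91 tilt 0.22 q [-0.28  0.35  1.63  0.    1.16 -2.55] F [0.9 0.7 6.8] op 0.659
tool delta mm [  1.4   0.7 -24.8] rz deg 2.9 min rows 0.39669520060463426
[0.12438902 0.04133615 0.03231344]
```

View pics/w2.png

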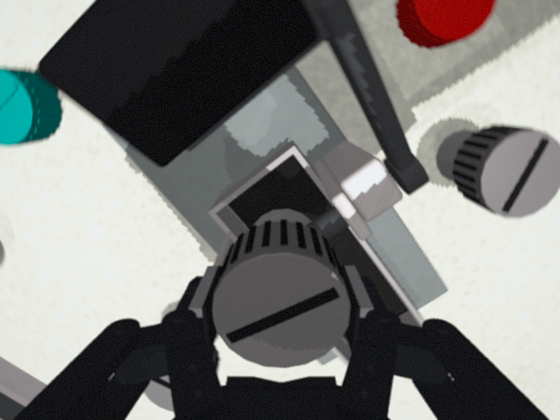

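The mark is now perpendicular to the tray, so the cap turned with the gripper. Lifting it now.

Request:
apply_moves:
  moves:
    - {"jaw": 0.3, "offset": [0, 0, -8], "rot": [0, 0, 0]}
    - {"jaw": 0.3, "offset": [0, 0, -15], "rot": [0, 0, 0]}
    - {"jaw": 0.3, "offset": [0, 0, -20], "rot": [0, 0, 0]}
    - {"jaw": 0.3, "offset": [0, 0, -25], "rot": [0, 0, 0]}
    - {"jaw": 0.3, "offset": [0, 0, -25], "rot": [0, 0, 0]}

```text
time_s: 5.55
eef_pos: [0.5971, -0.0524, 0.2186]
eef_rot: [0.0, -0.339, 0.941, -0.001]
wrist_force: [-1.1, -0.2, -0.6]
opening: 0.661
grasp_force: 64.3
```

```bash
python3 - <<'E'
from h import *
x=np.array([.2045,.979]);y=np.array([-.979,.2045]); o=np.array([.597,-.052])
c=o-.110*x+.037*y; print(c)
plan(*c,.195)
im,d,p,T=grab('top'); P=cloud(d,p,T);Z=P[...,2]
for t in('cap_center','ball_a_center'):
  for r in ctrl.outline_of('top',t):
    m=r['region']&(d>0); print(t,round(r['score'],2),np.round(r['position']),np.median(P[m],0).round(3))
save(cv2.resize(im[110:250,190:370],None,fx=4,fy=4),'t2.png')
E
```

```text
[ 0.538282  -0.1521235]
t 5.55 pos [ 0.5971 -0.0524  0.2186] yaw 129.6 tilt 0.06 q [-0.28  0.24  1.56 -0.    1.34 -2.55] F [-1.1 -0.2 -0.6] op 0.661
tool delta mm [108.9 -39.4  23.6] rz deg 0 min rows 1.741844863671107
cap_center 0.77 [368. 141.] [ 0.66  -0.267  0.034]
cap_center 0.73 [310. 262.] [ 0.423 -0.152  0.035]
```

```bash
python3 - <<'E'
from h import *
z=np.load('pics/top.npz'); P=z['P']
for u,v in((208,241),(249,92)): print(np.median(P[v-6:v+7,u-6:u+7].reshape(-1,3),0))
E
```

```text
[0.46740426 0.03545056 0.07676756]
[ 0.74679485 -0.03710897  0.07662208]
```

Request:
apply_moves:
  moves:
    - {"jaw": 0.3, "offset": [36.3, -13.1, 0], "rot": [0, 0, 0]}
    - {"jaw": 0.3, "offset": [36.3, -13.1, 0], "rot": [0, 0, 0]}
    - {"jaw": 0.3, "offset": [36.3, -13.1, 0], "rot": [0, 0, 0]}
    - {"jaw": 0.3, "offset": [0, 0, 15], "rot": [0, 0, 0]}
    - {"jaw": 0.3, "offset": [0, 0, 10], "rot": [0, 0, 0]}

```text
time_s: 6.32
eef_pos: [0.5375, -0.1512, 0.1895]
eef_rot: [-0.001, -0.339, 0.941, 0.001]
wrist_force: [-0.1, 0.1, -0.0]
opening: 0.656
grasp_force: 64.3
```

Request:
apply_moves:
  moves:
    - {"jaw": 0.3, "offset": [0, 0, 12], "rot": [0, 0, 0]}
    - {"jaw": 0.3, "offset": [0, 0, 12], "rot": [0, 0, 0]}
    - {"jaw": 0.3, "offset": [0, 0, 12], "rot": [0, 0, 0]}
    - {"jaw": 0.3, "offset": [0, 0, 12], "rot": [0, 0, 0]}
    - {"jaw": 0.3, "offset": [0, 0, 12], "rot": [0, 0, 0]}

```text
time_s: 6.95
eef_pos: [0.5384, -0.1517, 0.1306]
eef_rot: [0.0, -0.339, 0.941, -0.0]
wrist_force: [-1.3, -3.0, 3.7]
opening: 0.659
grasp_force: 64.8
```

Request:
apply_moves:
  moves:
    - {"jaw": 0.3, "offset": [0, 0, 12], "rot": [0, 0, 0]}
    - {"jaw": 0.3, "offset": [0, 0, 12], "rot": [0, 0, 0]}
    - {"jaw": 0.3, "offset": [0, 0, 12], "rot": [0, 0, 0]}
    - {"jaw": 0.3, "offset": [0, 0, 10], "rot": [0, 0, 0]}
    - {"jaw": 0.3, "offset": [0, 0, 8], "rot": [0, 0, 0]}

```text
time_s: 7.58
eef_pos: [0.5385, -0.1502, 0.0767]
eef_rot: [0.001, -0.339, 0.941, 0.001]
wrist_force: [-0.0, 4.4, 8.1]
opening: 0.66
grasp_force: 65.2
```

```bash
python3 - <<'E'
from h import *
plan(.538,-.152,.06,129.7)
im,d,p,T=grab('scene'); save(cv2.resize(im[150:330,150:390],None,fx=3,fy=3),'s1.png')
E
```

```text
t 7.58 pos [ 0.5385 -0.1502  0.0767] yaw 129.6 tilt 0.16 q [-0.49  0.33  1.76  0.    1.05 -2.75] F [-0.   4.4  8.1] op 0.66
tool delta mm [ 1.5 -1.1 16.7] rz deg -0.1 min rows 0.26742515753893753
```

View pics/s1.png

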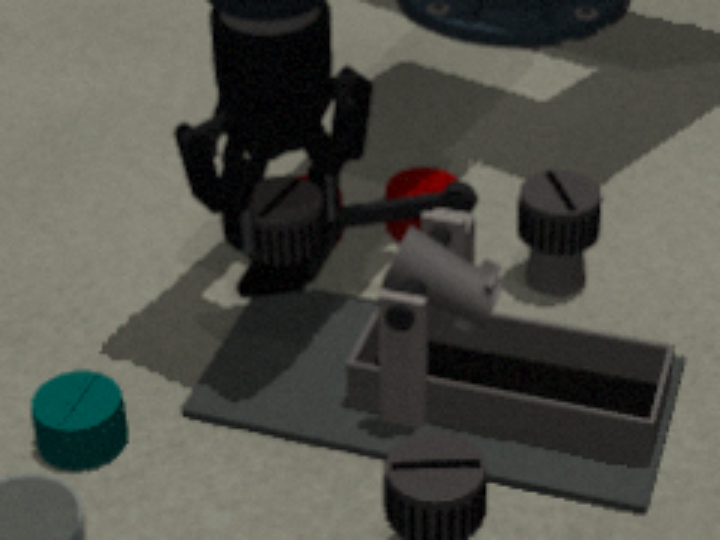

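The jar is tipped past horizontal towards the tray and the cap is still firmly held. I'll press further, to the stop, and hold.

Request:
apply_moves:
  moves:
    - {"jaw": 0.3, "offset": [0, 0, 5], "rot": [0, 0, 0]}
    - {"jaw": 0.3, "offset": [0, 0, 5], "rot": [0, 0, 0]}
    - {"jaw": 0.3, "offset": [0, 0, 3], "rot": [0, 0, 0]}
    - {"jaw": 0.3, "offset": [0, 0, 2], "rot": [0, 0, 0]}
    - {"jaw": 0.3, "offset": [0, 0, 0], "rot": [0, 0, 0]}

```text
time_s: 8.25
eef_pos: [0.5382, -0.1517, 0.0621]
eef_rot: [-0.0, -0.339, 0.941, 0.0]
wrist_force: [-0.5, -1.0, 4.0]
opening: 0.663
grasp_force: 64.8
```

Request:
apply_moves:
  moves:
    - {"jaw": 0.3, "offset": [0, 0, 0], "rot": [0, 0, 0]}
    - {"jaw": 0.3, "offset": [0, 0, 0], "rot": [0, 0, 0]}
    - {"jaw": 0.3, "offset": [0, 0, 0], "rot": [0, 0, 0]}
    - {"jaw": 0.3, "offset": [0, 0, 0], "rot": [0, 0, 0]}
    - {"jaw": 0.3, "offset": [0, 0, 0], "rot": [0, 0, 0]}

```text
time_s: 8.88
eef_pos: [0.5382, -0.1517, 0.0623]
eef_rot: [-0.0, -0.339, 0.941, -0.0]
wrist_force: [-0.6, -1.2, 3.3]
opening: 0.657
grasp_force: 64.8
```

```bash
python3 - <<'E'
from h import *
plan(.538,-.152,.06,129.7)
o=np.array([.597,-.052]);B=np.array([[.2045,.979],[-.979,.2045]])
ims=[]
for n in('scene','top'):
    im,d,p,T=grab(n);P=cloud(d,p,T)
    for r in ctrl.outline_of(n,'ball_a_center'):
        m=r['region']&(d>0); c=np.median(P[m],0); print(n,round(r['score'],2),np.round(r['position']),c.round(3),'stand',(B@(c[:2]-o)).round(3))
    ims.append(cv2.resize(im[150:330,150:390] if n=='scene' else im[110:245,160:340],(640,480)if 0 else (400,300)))
save(np.hstack(ims),'s2.png')
E
```

```text
t 8.88 pos [ 0.5382 -0.1517  0.0623] yaw 129.62 tilt 0.0 q [-0.49  0.36  1.77 -0.    1.02 -2.75] F [-0.6 -1.2  3.3] op 0.657
tool delta mm [ 0.4 -0.   2.3] rz deg -0.1 min rows 0.036966002472080914
top 0.53 [198. 162.] [0.624 0.068 0.022] stand [ 0.123 -0.002]
```

View pics/s2.png

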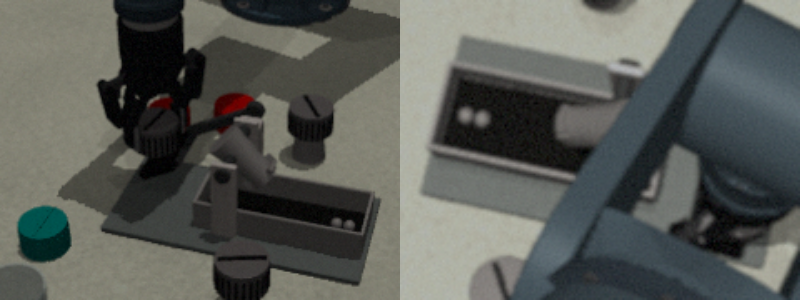

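Both balls lie in the tray at its far end, at (465,115) and (482,118) in the right half. I'll raise the cap and let the jar swing back.

Request:
apply_moves:
  moves:
    - {"jaw": 0.3, "offset": [0, 0, -14], "rot": [0, 0, 0]}
    - {"jaw": 0.3, "offset": [0, 0, -16], "rot": [0, 0, 0]}
    - {"jaw": 0.3, "offset": [0, 0, -16], "rot": [0, 0, 0]}
    - {"jaw": 0.3, "offset": [0, 0, -16], "rot": [0, 0, 0]}
    - {"jaw": 0.3, "offset": [0, 0, -16], "rot": [0, 0, 0]}

```text
time_s: 9.7
eef_pos: [0.5384, -0.1517, 0.1417]
eef_rot: [0.0, -0.339, 0.941, -0.0]
wrist_force: [0.1, 0.1, -1.5]
opening: 0.66
grasp_force: 64.4
```

Request:
apply_moves:
  moves:
    - {"jaw": 0.3, "offset": [0, 0, -16], "rot": [0, 0, 0]}
    - {"jaw": 0.3, "offset": [0, 0, -16], "rot": [0, 0, 0]}
    - {"jaw": 0.3, "offset": [0, 0, -16], "rot": [0, 0, 0]}
    - {"jaw": 0.3, "offset": [0, 0, -16], "rot": [0, 0, 0]}
    - {"jaw": 0.3, "offset": [0, 0, -16], "rot": [0, 0, 0]}

```text
time_s: 10.32
eef_pos: [0.5382, -0.1517, 0.2213]
eef_rot: [-0.0, -0.339, 0.941, 0.0]
wrist_force: [0.2, 0.1, -1.1]
opening: 0.666
grasp_force: 64.4
```

```bash
python3 - <<'E'
from h import *
plan(.5971,-.0524,.21,129.7)
im,d,p,T=grab('wrist'); P=cloud(d,p,T);Z=P[...,2]
m=(np.hypot(P[...,0]-.597,P[...,1]+.052)<.04)&(Z>.14)&(Z<.16)
q=P[m]; print(m.sum(), q.mean(0) if m.sum() else '', cv2.minEnclosingCircle(q[:,:2].astype(np.float32)*1000) if m.sum() else '')
im,d,p,T=grab('top'); P=cloud(d,p,T);Z=P[...,2]
m=(np.hypot(P[...,0]-.597,P[...,1]+.052)<.04)&(Z>.14)&(Z<.16)
q=P[m]; print(m.sum(), q.mean(0) if m.sum() else '', cv2.minEnclosingCircle(q[:,:2].astype(np.float32)*1000) if m.sum() else '')
im,d,p,T=grab('wrist');save(im,'w3.png')
E
```

```text
t 10.32 pos [ 0.5382 -0.1517  0.2213] yaw 129.62 tilt 0.0 q [-0.49  0.15  1.66 -0.    1.33 -2.75] F [ 0.2  0.1 -1.1] op 0.666
tool delta mm [-108.7   39.    11.3] rz deg -0.1 min rows 1.7386986559923003
383 [ 0.59889702 -0.03958251  0.1463185 ] ((598.8287353515625, -43.995079040527344), 19.571901321411133)
2 [ 0.58729581 -0.07291245  0.1411243 ] ((587.2957763671875, -72.9124526977539), 1.9014811515808105)
```

View pics/w3.png

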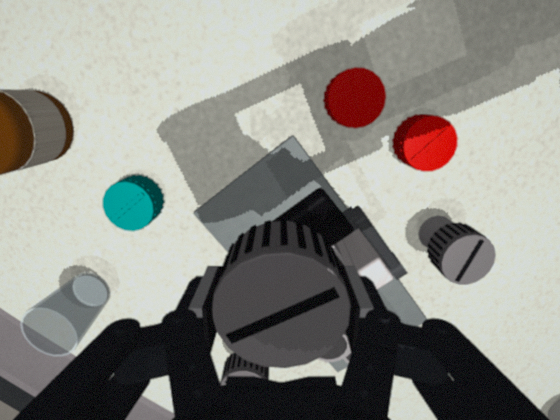

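The cap sits in the grip unchanged, with its mark at the same pixels as before. Back over the jar now.

Request:
apply_moves:
  moves:
    - {"jaw": 0.3, "offset": [-36.5, 12.9, 0], "rot": [0, 0, 0]}
    - {"jaw": 0.3, "offset": [-36.5, 12.9, 0], "rot": [0, 0, 0]}
    - {"jaw": 0.3, "offset": [-36.5, 12.9, 0], "rot": [0, 0, 0]}
    - {"jaw": 0.3, "offset": [0, 0, 10], "rot": [0, 0, 0]}
    - {"jaw": 0.3, "offset": [0, 0, 0], "rot": [0, 0, 0]}

```text
time_s: 11.1
eef_pos: [0.5965, -0.0519, 0.2082]
eef_rot: [-0.002, -0.339, 0.941, 0.001]
wrist_force: [0.2, -0.1, -2.0]
opening: 0.658
grasp_force: 64.4
```

Request:
apply_moves:
  moves:
    - {"jaw": 0.3, "offset": [0, 0, 0], "rot": [0, 0, 0]}
    - {"jaw": 0.3, "offset": [0, 0, 0], "rot": [0, 0, 0]}
    - {"jaw": 0.3, "offset": [0, 0, 0], "rot": [0, 0, 0]}
    - {"jaw": 0.3, "offset": [0, 0, 0], "rot": [0, 0, 0]}
    - {"jaw": 0.3, "offset": [0, 0, 0], "rot": [0, 0, 0]}

```text
time_s: 11.72
eef_pos: [0.5979, -0.0521, 0.2104]
eef_rot: [0.0, -0.339, 0.941, -0.0]
wrist_force: [-0.0, -0.8, -2.1]
opening: 0.66
grasp_force: 64.4
```

```bash
python3 - <<'E'
from h import *
plan(.598,-.0522,.126,129.7)
im,d,p,T=grab('scene');P=cloud(d,p,T); save(cv2.resize(im[120:330,180:390],(700,600)[:1]*1+(600,) if 0 else (600,600)),'s3.png')
Z=P[...,2]; m=(np.hypot(P[...,0]-.597,P[...,1]+.052)<.03)&(Z>.1)&(Z<.17)
q=P[m]
for a in np.arange(.1,.17,.008):
    k=q[(q[:,2]>=a)&(q[:,2]<a+.008)]
    if len(k): print(round(a,3),len(k),k.mean(0).round(4),np.percentile(k[:,1],[3,97]).round(4))
E
```

```text
t 11.72 pos [ 0.5979 -0.0521  0.2104] yaw 129.61 tilt 0.01 q [-0.28  0.25  1.56 -0.    1.32 -2.55] F [-0.  -0.8 -2.1] op 0.66
tool delta mm [-0.  -0.1 84.4] rz deg -0.1 min rows 1.3504020975493203
0.1 77 [ 0.6147 -0.0515  0.1045] [-0.0701 -0.0341]
0.108 73 [ 0.6126 -0.0521  0.1117] [-0.0702 -0.0347]
0.116 71 [ 0.6124 -0.0516  0.1198] [-0.0679 -0.0361]
0.124 57 [ 0.6102 -0.0536  0.1285] [-0.0666 -0.0372]
0.132 105 [ 0.6035 -0.0529  0.1363] [-0.0682 -0.0375]
0.14 161 [ 0.6024 -0.0512  0.1438] [-0.0731 -0.0322]
0.148 54 [ 0.6003 -0.0537  0.1497] [-0.0682 -0.0367]
```

View pics/s3.png

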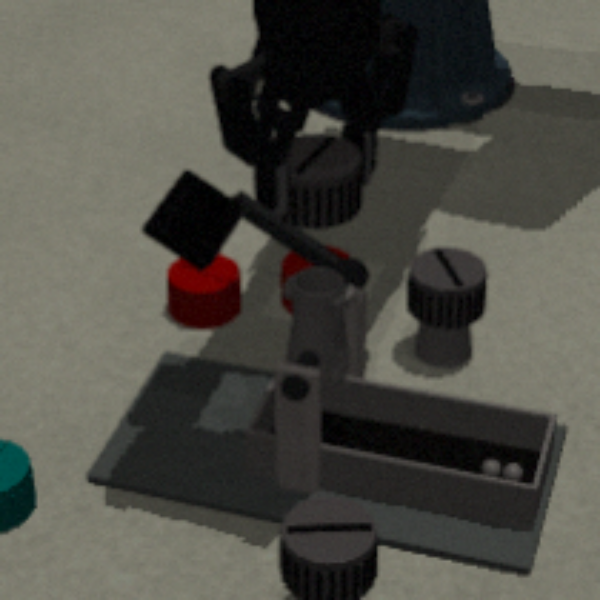

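The jar is upright with its rim at (315,283), the lever is up, and both balls are in the tray at (490,468) and (512,470). Lowering the cap.

Request:
apply_moves:
  moves:
    - {"jaw": 0.3, "offset": [0, 0, 26], "rot": [0, 0, 0]}
    - {"jaw": 0.3, "offset": [0, 0, 18], "rot": [0, 0, 0]}
    - {"jaw": 0.3, "offset": [0, 0, 9], "rot": [0, 0, 0]}
    - {"jaw": 0.3, "offset": [0, 0, 6], "rot": [0, 0, 0]}
    - {"jaw": 0.3, "offset": [0, 0, 6], "rot": [0, 0, 0]}

```text
time_s: 12.4
eef_pos: [0.5984, -0.0522, 0.1455]
eef_rot: [0.0, -0.339, 0.941, -0.0]
wrist_force: [-0.2, 0.0, -1.0]
opening: 0.662
grasp_force: 64.4
```

Request:
apply_moves:
  moves:
    - {"jaw": 0.3, "offset": [0, 0, 6], "rot": [0, 0, 0]}
    - {"jaw": 0.3, "offset": [0, 0, 6], "rot": [0, 0, 0]}
    - {"jaw": 0.3, "offset": [0, 0, 4], "rot": [0, 0, 0]}
    - {"jaw": 0.3, "offset": [0, 0, 4], "rot": [0, 0, 0]}
    - {"jaw": 0.3, "offset": [0, 0, 0], "rot": [0, 0, 0]}

```text
time_s: 13.02
eef_pos: [0.5981, -0.0521, 0.1254]
eef_rot: [0.0, -0.339, 0.941, -0.0]
wrist_force: [-0.3, -0.1, -0.9]
opening: 0.66
grasp_force: 64.4
```

Request:
apply_moves:
  moves:
    - {"jaw": 0.3, "offset": [0, 0, 1.5], "rot": [0, 0, 0]}
    - {"jaw": 0.3, "offset": [0, 0, 1], "rot": [0, 0, 0]}
    - {"jaw": 0.3, "offset": [0, 0, 0], "rot": [0, 0, 8]}
    - {"jaw": 0.3, "offset": [0, 0, 0], "rot": [0, 0, 8]}
    - {"jaw": 0.3, "offset": [0, 0, 0], "rot": [0, 0, 8]}

```text
time_s: 13.65
eef_pos: [0.5995, -0.0527, 0.1252]
eef_rot: [0.002, -0.134, 0.991, -0.001]
wrist_force: [-0.6, -0.4, 9.5]
opening: 0.663
grasp_force: 65.3
```

Request:
apply_moves:
  moves:
    - {"jaw": 0.3, "offset": [0, 0, 0], "rot": [0, 0, 8]}
    - {"jaw": 0.3, "offset": [0, 0, 0], "rot": [0, 0, 8]}
    - {"jaw": 0.3, "offset": [0, 0, 0], "rot": [0, 0, 8]}
    - {"jaw": 0.3, "offset": [0, 0, 0], "rot": [0, 0, 8]}
    - {"jaw": 0.3, "offset": [0, 0, 0], "rot": [0, 0, 8]}

```text
time_s: 14.28
eef_pos: [0.5997, -0.0527, 0.1251]
eef_rot: [0.002, 0.213, 0.977, -0.0]
wrist_force: [-0.9, -1.1, 8.9]
opening: 0.662
grasp_force: 65.3
```

Request:
apply_moves:
  moves:
    - {"jaw": 0.3, "offset": [0, 0, 0], "rot": [0, 0, 8]}
    - {"jaw": 0.3, "offset": [0, 0, 0], "rot": [0, 0, 8]}
    - {"jaw": 0.3, "offset": [0, 0, 0], "rot": [0, 0, 0]}
    - {"jaw": 0.3, "offset": [0, 0, 0], "rot": [0, 0, 0]}
    - {"jaw": 0.3, "offset": [0, 0, 0], "rot": [0, 0, 0]}

```text
time_s: 14.9
eef_pos: [0.5998, -0.0526, 0.1252]
eef_rot: [0.002, 0.345, 0.939, 0.0]
wrist_force: [-0.0, 0.0, 8.4]
opening: 0.662
grasp_force: 65.3
```

```bash
python3 - <<'E'
from h import *
plan(.598,-.0522,.126,48); print(ctrl.get_obs()['torque'])
im,d,p,T=grab('wrist'); P=cloud(d,p,T); Z=P[...,2]; gr=im.mean(2)
mm=(Z>.15)&(Z<.165)&(np.hypot(P[...,0]-.597,P[...,1]+.052)<.024)
dd=mm&(gr<np.median(gr[mm])-35); k=P[dd][:,:2]; u=np.linalg.svd(k-k.mean(0),full_matrices=False)[2][0]
print(mm.sum(),np.median(Z[mm]),dd.sum(),k.mean(0),'mark deg',np.degrees(np.arctan2(u[1],u[0])))
E
```

```text
t 14.9 pos [ 0.5998 -0.0526  0.1252] yaw 49.61 tilt 0.27 q [-0.28  0.35  1.63  0.    1.16 -1.15] F [-0.   0.   8.4] op 0.662
tool delta mm [ 1.6 -0.8 -0.9] rz deg 1.6 min rows 0.15070730245226607
[ 0.04287222  0.04060726 -0.06286087]
8986 0.15788529876761154 1258 [ 0.59813111 -0.05159173] mark deg -102.91156152543702
```

The cap is seated (top at 0.158 m) and its mark is at 77°, against about 78° for the stand, so it is shut. Releasing and retreating.

Request:
apply_moves:
  moves:
    - {"jaw": 0.3, "offset": [0, 0, -2], "rot": [0, 0, 0]}
    - {"jaw": 0.8, "offset": [0, 0, 0], "rot": [0, 0, 0]}
    - {"jaw": 1, "offset": [0, 0, 0], "rot": [0, 0, 0]}
    - {"jaw": 1, "offset": [0, 0, 0], "rot": [0, 0, 0]}
    - {"jaw": 1, "offset": [0, 0, 0], "rot": [0, 0, 0]}

```text
time_s: 15.58
eef_pos: [0.5978, -0.052, 0.1246]
eef_rot: [-0.0, 0.345, 0.939, -0.0]
wrist_force: [-0.0, -0.9, 0.5]
opening: 1.003
grasp_force: 0.0
```

Request:
apply_moves:
  moves:
    - {"jaw": 1, "offset": [0, 0, -10], "rot": [0, 0, 0]}
    - {"jaw": 1, "offset": [0, 0, -25], "rot": [0, 0, 0]}
    - {"jaw": 1, "offset": [0, 0, -40], "rot": [0, 0, 0]}
    - {"jaw": 1, "offset": [0, 0, -40], "rot": [0, 0, 0]}
    - {"jaw": 1, "offset": [0, 0, 0], "rot": [0, 0, 0]}

```text
time_s: 16.2
eef_pos: [0.6004, -0.0527, 0.2451]
eef_rot: [0.004, 0.345, 0.939, 0.0]
wrist_force: [0.5, -0.0, 0.3]
opening: 1.001
grasp_force: 0.0
```

```bash
python3 - <<'E'
from h import *
plan(.598,-.0522,.126,48)
im,d,p,T=grab('wrist'); P=cloud(d,p,T); Z=P[...,2]; gr=im.mean(2)
mm=(Z>.15)&(Z<.165)&(np.hypot(P[...,0]-.597,P[...,1]+.052)<.035)
k=P[mm]; print('top',np.median(k[:,2]),cv2.minEnclosingCircle(k[:,:2].astype(np.float32)*1000),'plane',np.linalg.lstsq(np.c_[k[:,:2],np.ones(len(k))],k[:,2],rcond=None)[0])
m2=mm&(np.hypot(P[...,0]-.597,P[...,1]+.052)<.024)&(gr<np.median(gr[mm])-35); k=P[m2][:,:2]; u=np.linalg.svd(k-k.mean(0),full_matrices=False)[2][0]; print(m2.sum(),k.mean(0),np.degrees(np.arctan2(u[1],u[0])))
im2,d,p,T=grab('scene')
save(np.hstack([cv2.resize(im,(400,300)),cv2.resize(im2[120:330,150:430],(400,300))]),'end.png')
E
```

```text
t 16.2 pos [ 0.6004 -0.0527  0.2451] yaw 49.63 tilt 0.5 q [-0.28  0.22  1.53 -0.    1.38 -1.15] F [ 0.5 -0.   0.3] op 1.001
tool delta mm [  3.1  -1.6 119. ] rz deg 1.6 min rows 1.9047285310731044
top 0.15785045796878233 ((596.177490234375, -51.91726303100586), 29.21225357055664) plane [ 0.01333011 -0.01040869  0.14927976]
371 [ 0.59622385 -0.05149694] -102.8400874917482
```

View pics/end.png

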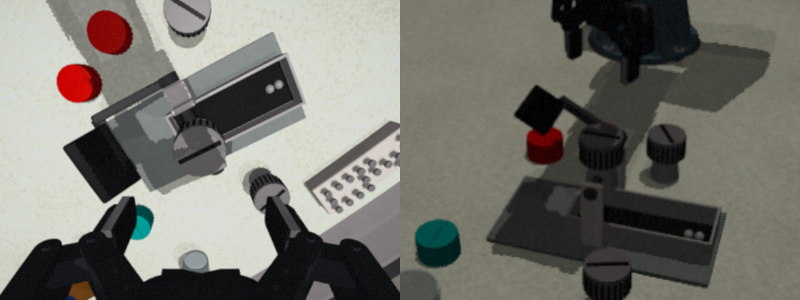

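The picture shows the cap shut and level on the upright jar at (200,147) in the left half. The balls are in the tray at (270,88) and (278,84), the lever is up and the gripper is clear.

```bash
python3 -c "
from bench import ctrl
print(ctrl.hand_in())"
```

```text
the job is handed in; nothing more can be done
None
```

I handed the job in at about 16 s of the 54 s allowed: both balls are in the catch tray, the jar is upright, the cap is back on and twisted to about 1° of the shut angle, and the arm is clear. The hand-in call did not return a verdict.

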